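# Sort a handful of desk supplies into their tidy trays

### The arm

A 7-joint arm with a two-finger parallel gripper is mounted at the origin on the work surface; the furniture and walls round the work are solid. World frame = base frame: x ahead of the robot, y to its left, z up, the work surface at z = 0. Lengths are in m, angles in rad, forces in N, time in s.
With the tool pointing down it reaches from about 0.35 to 0.9 m from the base axis. Payload 8.1 kg.
Tool frame: the origin (TCP) lies midway between the tips of the shut fingers; the grasp point (between the pads) lies behind it (arm.tcp_to_grasp is the z of the grasp point in the tool frame, in m); z points along the fingers, y is the line along which they close (so a half turn about z gives the same grasp; the last joint's range is limited). The gripper opens to 92 mm and grips with 3 to 60 N. Pads are 19 mm wide; open, the fingers measure 130 mm over their backs; the gripper's body (75 mm by 190 mm) begins 47 mm behind the grasp point.
Start: joints at [1.228, 0.434, 0.025, 1.573, -0.012, 1.134, -0.075], TCP at [0.148, -0.607, 0.227] pointing down, gripper open.
Joint ranges: [-2.62, 2.62], [-0.44, 2.09], [-1.27, 1.32], [0.08, 2.57], [-1.32, 4.46], [0.12, 2], [-2.74, 2.74]. Speed limits (rad/s): [2.22, 2.22, 3.01, 3.01, 3.14, 3.14, 3.14].

### API

Orientations are given as a rotation vector (axis times angle).
In Python, from cell import readout, vision, arm gives the robot as it stands.
- The arm moves only by the tool carry_out, never from a script. Its argument "increments" is one flat list of numbers, 6 for each row, row after row: the shift along the world's x, y, z in mm, then the turn, a rotation vector about the world's x, y, z in rad. In form: [tx, ty, tz, wx, wy, wz, tx, ty, tz, wx, wy, wz, ...]. A call has 1 to 20 rows; each row shifts and turns the commanded pose from where the row before left it; what a row does not reach is not made up. A row lasts 1/8 s, in which the tool goes at most 62.5 mm and 10.7 degrees, less where a joint would pass 70% of its speed; a pose out of reach is approached as far as the arm can. A call with a gripper value outside its range is refused whole. "grip" is the closure, from 0 (fully open) to 1 (shut), set as the call begins (left out, the last holds). The fingers move at their own pace and stop on an object; "newtons" is the grip in N (left out, the last holds). Time passes only in rows, so rows that do not move let the fingers close. It gives the time, the measured TCP pose, the force, the opening and the grip force at its end, in the units of the state.
- readout.observe(): the state, without advancing time (a new reading comes with each control period).
- vision.get_image(name): name is "scene" or "top" or "wrist"; returns the picture (420x560x3 uint8, red, green, blue); there is no depth.
- vision.calibration(name): a dict with "fov_y" (degrees; the focal length in pixels is half the picture's height over the tangent of half this angle, whatever the lens; pixels are square), "cx", "cy" (the principal point, pixels), "pose" (4x4, takes a point from camera to world coordinates). Camera axes: x right, y up, looking along -z (the intrinsics and any distortion apply to the point x, -y, -z); pixel columns grow to the right and rows downward; lengths in m; the calibration is good to about 2 mm. The wrist camera is an equidistant fisheye: a pixel r from the principal point sees the ray r / f radians off the axis. A picture is of the moment at which its call begins: read the wrist's pose just before it. calibration takes no time and is no camera call; for the wrist camera it gives the pose at the moment of the call.
- arm.sign_off(): hands the job in; it is judged then, once.
The state is a dict: "clock": time; "joints": joint angles; "dq": joint speeds; "joint_efforts": joint torques, N m; "position": TCP position; "ee_rot": TCP orientation; "force": force on the tool from outside, world axes, zero at the start; "ft_torque": the same for the moment, N m; "width": opening from 0.0 (shut) to 1.0 (fully open); "gripper_force": force on a finger pad.
Only numpy, scipy, OpenCV 4.12 (cv2) and the standard library are available. Lean on these libraries where they do the work, as an engineer would, in place of code of your own. Each camera call takes 0.05 s, during which the arm holds its last target. There are 200 camera calls.

### The job

Sort the small supplies on the desk into the grey trays: both binder clips go in the square tray, both erasers in the oblong tray, and the stamp in the round dish. Each must rest on the floor of its tray the same way up as it is now (clips on their wide side, erasers flat, stamp upright), not on a rim or on one another; do not shift the tape roll.

Things in the scene. Friction and masses are not known exactly. Their poses are not given: they have to be found in the camera images.
- clip_1_mid (a point): A black binder (bulldog) clip standing on its wide side with its wire loops up; black wedge-shaped body 22 (x) x 32 (y) x 16 mm high, loops reach 34 mm. This point is the middle of the black body, 8 mm above its underside. Its two ends, 32 mm apart along its y axis, are upright and can be pinched; its long sides slope.
- clip_2_mid (a point): A second clip, the same: a black binder (bulldog) clip standing on its wide side with its wire loops up; black wedge-shaped body 22 (x) x 32 (y) x 16 mm high, loops reach 34 mm. This point is the middle of the black body, 8 mm above its underside. Its two ends, 32 mm apart along its y axis, are upright and can be pinched; its long sides slope.
- eraser_1_mid (a point): An eraser in a brown paper sleeve lying flat, 23 (x) x 55 (y) x 13 mm high. This point is its centre, 6.5 mm above its underside; y is its long axis.
- eraser_2_mid (a point): A second eraser, the same: an eraser in a brown paper sleeve lying flat, 23 (x) x 55 (y) x 13 mm high. This point is its centre, 6.5 mm above its underside; y is its long axis.
- stamp_mid (a point): A dark brown hand stamp standing upright on its face: round, waisted, 18 mm across, 62 mm high. This point is its centre, 31 mm above its underside; z points up its length.
- square_tray: Open square tray for the binder clips, 104 x 104 mm outside, 96 x 96 mm inside, grey plastic, fixed to the desk. Origin under its centre on the desk; x and y run along its sides. Walls 4 mm thick, floor 4 mm thick, rim 16 mm above the desk.
- oblong_tray: Open oblong tray for the erasers, 92 (x) x 144 (y) mm outside, 84 x 136 mm inside, grey plastic, fixed to the desk. Origin under its centre on the desk; x and y run along its sides. Walls 4 mm thick, floor 4 mm thick, rim 16 mm above the desk.
- round_dish: Open round dish for the stamp, 100 mm across outside, about 90 mm inside, grey plastic, fixed to the desk. Origin under its centre on the desk; wall and floor 4 mm thick, rim 16 mm above the desk.
- tape_roll: A roll of tape lying flat, 96 mm across, 25 mm high, loose; a bystander, to be left alone. Origin at the centre of its underside. A loose stapler to the left of the work is a bystander too.
- monitor_pole: Fixed black monitor-arm pole right of the work, 36 mm square, axis 95 mm nearer (-x) and 78 mm further left (+y) than this origin, top 515 mm above the desk: fold the arm in to swing past it. Monitors hang 0.1 m or more above the desk beyond the work, 0.65 m ahead of the robot with a 0.45 m gap between, and along its left, 0.5 m to the left: keep the arm off them.
Mind the look-alikes: they are no part of the job. What is shaped like the part that bears eraser_2_mid but purple or red is not meant.

How it is judged:
At the end, for the whole second after the job is handed in: Both clips upright on the square tray's floor (tilt < 0.3 rad), both erasers flat on the oblong tray's floor (tilt < 0.2), the stamp upright on the round dish's floor (tilt < 0.15), none on a rim or on another; all released and at rest; tape roll within 20 mm of its start (x of clip_1_mid in the frame of square_tray between -0.043 and 0.043 m and y of clip_1_mid in the frame of square_tray between -0.043 and 0.043 m and z of each of clip_1_mid, clip_2_mid in the frame of square_tray below 0.018 m and angle between each of clip_1_mid, clip_2_mid's own z axis and vertical below 0.3 rad and x of clip_2_mid in the frame of square_tray between -0.043 and 0.043 m and y of clip_2_mid in the frame of square_tray between -0.043 and 0.043 m and x of eraser_1_mid in the frame of oblong_tray between -0.034 and 0.034 m and y of eraser_1_mid in the frame of oblong_tray between -0.06 and 0.06 m and z of each of eraser_1_mid, eraser_2_mid in the frame of oblong_tray below 0.016 m and angle between each of eraser_1_mid, eraser_2_mid's own z axis and vertical below 0.2 rad and x of eraser_2_mid in the frame of oblong_tray between -0.034 and 0.034 m and y of eraser_2_mid in the frame of oblong_tray between -0.06 and 0.06 m and horizontal distance between stamp_mid and round_dish below 0.04 m and z of stamp_mid in the frame of round_dish below 0.042 m and angle between stamp_mid's own z axis and vertical below 0.15 rad and linear speed of each of clip_1, clip_2, eraser_1, eraser_2, stamp below 0.02 m/s and distance of tape_roll from where it was at the start of the episode below 0.02 m); the robot touches nothing.
It fails at once if the tape roll is shifted by more than 20 mm (distance of tape_roll from where it was at the start of the episode above 0.02 m).
It also fails if it takes over 128 s, if anything falls off the work surface, if the arm or the gripper's body presses on something with over 40 N, if the wrist force passes 120 N, or if a joint passes its speed limit or range.

## Working session

There is one attempt and no reset: what is moved stays moved. The work goes in short steps, Python scripts to look and compute and a tool call to move; the robot and the scene stay as the last step left them, time stands still between calls to the robot, and variables do not carry over. Pictures are saved under pics/ and viewed, at most 14 in all, crops included, and the job is handed in when it is done.

Besides the shell and the picture viewer there is one more tool, called after "Call:" as name(argument=value, ...) on one line, values as JSON. carry_out: Moves the arm, as the interface text tells. Its arguments: {"type":"object","properties":{"increments":{"type":"array","items":{"type":"number"}},"grip":{"type":"number"},"newtons":{"type":"number"}},"required":["increments"]}

```bash
mkdir -p pics
python3 - <<'E'
from cell import readout, vision, arm
import cv2
for n in("scene","top"):
    im=vision.get_image(n); cv2.imwrite(f"pics/{n}0.png",cv2.resize(im[:,:,::-1],(800,600),interpolation=cv2.INTER_CUBIC))
    c=vision.calibration(n); print(n,c)
print(readout.observe(),arm.tcp_to_grasp)
E
```

```text
scene {'fov_y': 46.32205325227867, 'cx': 273.6076601406305, 'cy': 210.54521471437752, 'pose': array([[-0.88869267,  0.31915835, -0.32918578, -0.03910274],
       [-0.45836071, -0.63632308,  0.62048239,  0.80498812],
       [-0.01143637,  0.70230398,  0.71178531,  0.90260526],
       [ 0.        ,  0.        ,  0.        ,  1.        ]])}
top {'fov_y': 54.47288900800771, 'cx': 282.21197851944345, 'cy': 204.63276310607148, 'pose': array([[-1.32968750e-02,  9.91366744e-01, -1.30442216e-01,
         2.48715723e-01],
       [-9.99910765e-01, -1.33510484e-02,  4.59230588e-04,
         3.14664727e-02],
       [-1.28627441e-03,  1.30436683e-01,  9.91455807e-01,
         9.44701123e-01],
       [ 0.00000000e+00,  0.00000000e+00,  0.00000000e+00,
         1.00000000e+00]])}
{'clock': 0.1, 'joints': array([ 1.22839746,  0.43517182,  0.02493114,  1.57397622, -0.01160341,
        1.13398271, -0.07511287]), 'dq': array([ 6.10920046e-04, -2.28853001e-03, -2.72274148e-03, -2.40295408e-03,
        4.27150923e-05,  1.35482473e-04, -2.65801376e-04]), 'joint_efforts': array([ 4.32082175e-03, -6.69129181e+01,  9.88783725e-01, -3.15145862e+01,
       -6.04972104e-02,  3.73361784e-02,  1.34580586e-05]), 'position': array([ 0.14831275, -0.60669481,  0.226023  ]), 'ee_rot': array([-3.11768975e+00, -3.75539867e-01,  4.27333313e-04]), 'force': array([ 0.5723382, -0.1487241,  0.0711522]), 'ft_torque': array([0.06320711, 0.00455047, 0.02030972]), 'gripper_force': 0.0, 'width': 1.0003341609115268} -0.0188
```

View pics/scene0.png

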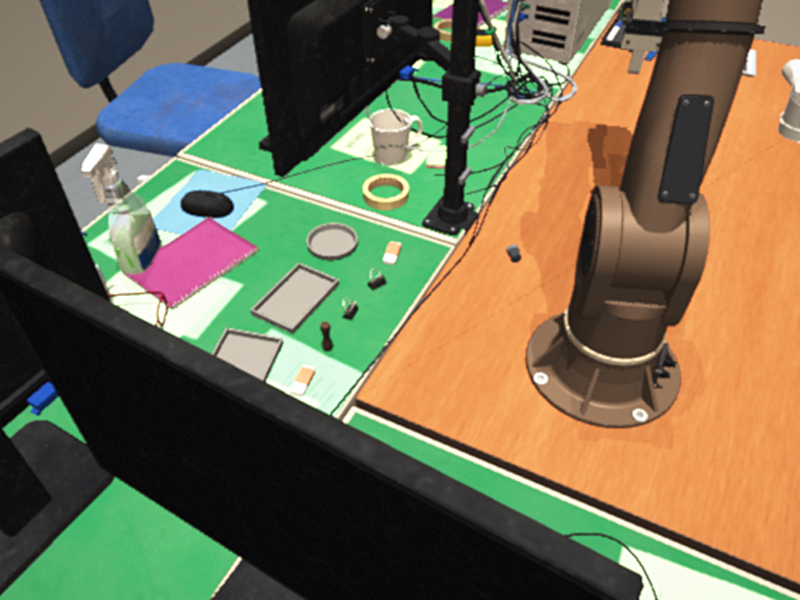

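View pics/top0.png

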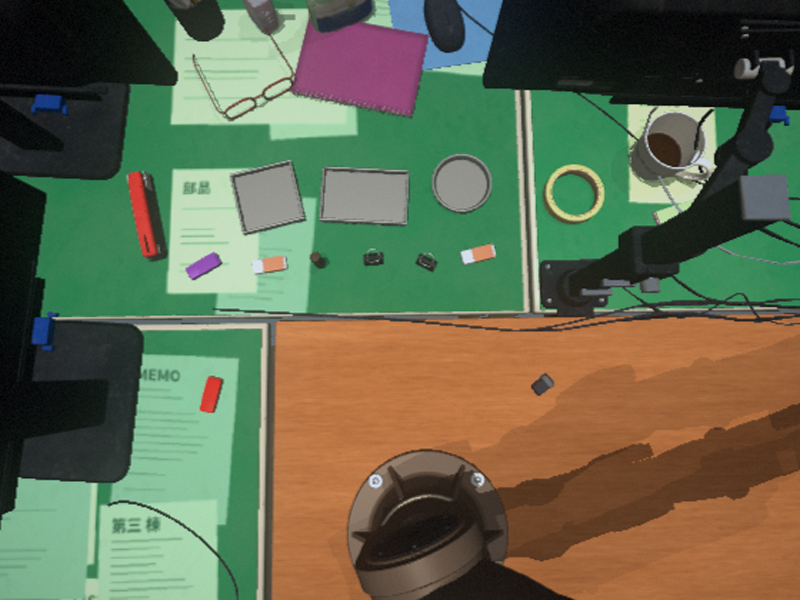

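The brown-sleeved erasers are at (270,265) and (478,254) in the top view. The purple one at (204,265) and the red one at (211,394) are look-alikes. The clips are at (373,257) and (427,261), the stamp is at (318,260), and the dark bit at (542,384) isn't part of the job. I'll confirm these in one enlarged crop.

```bash
cat > h.py <<'E'
import numpy as np, cv2
from cell import readout, vision, arm
def ray(name,u,v,c=None):
    c=c or vision.calibration(name); f=210/np.tan(np.radians(c["fov_y"]/2))
    x,y=(u-c["cx"])/f,(v-c["cy"])/f
    if name=="wrist":
        r=np.hypot(x,y); k=np.sin(r)/r if r>1e-9 else 1; d=np.array([x*k,-y*k,-np.cos(r)])
    else: d=np.array([x,-y,-1.])
    P=c["pose"]; return P[:3,3],P[:3,:3]@d
def toz(name,u,v,z,c=None):
    o,d=ray(name,u,v,c); return o+d*(z-o[2])/d[2]
def crop(name,out,x0,y0,w,h,s):
    im=vision.get_image(name)[y0:y0+h,x0:x0+w,::-1]
    cv2.imwrite(out,cv2.resize(im,None,fx=s,fy=s,interpolation=cv2.INTER_CUBIC))
E
python3 - <<'E'
from h import *
im=vision.get_image("top")[:,:,::-1]
a=cv2.resize(im[105:205,155:285],(780,600),interpolation=cv2.INTER_CUBIC)[:, :]
b=cv2.resize(im[105:205,225:355],(780,600),interpolation=cv2.INTER_CUBIC)
cv2.imwrite("pics/a.png",a);cv2.imwrite("pics/b.png",b)
E
```

```text
(no output)
```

View pics/a.png

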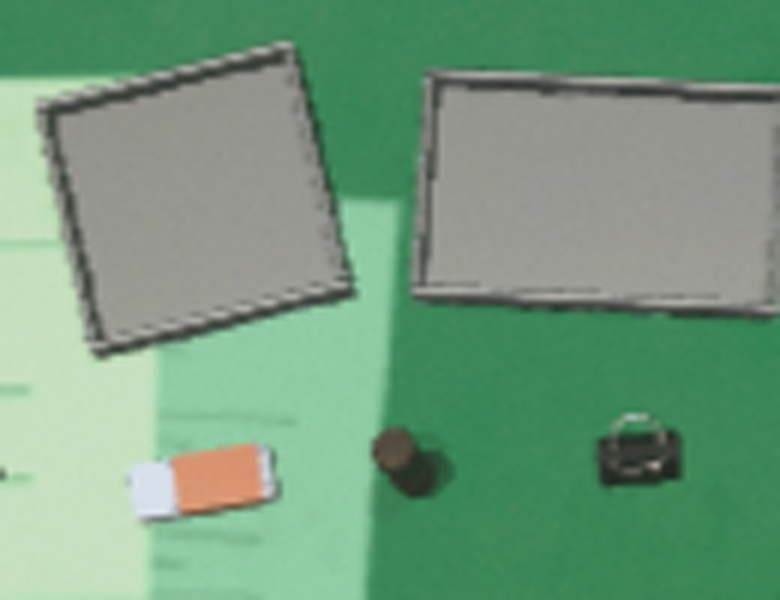

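View pics/b.png

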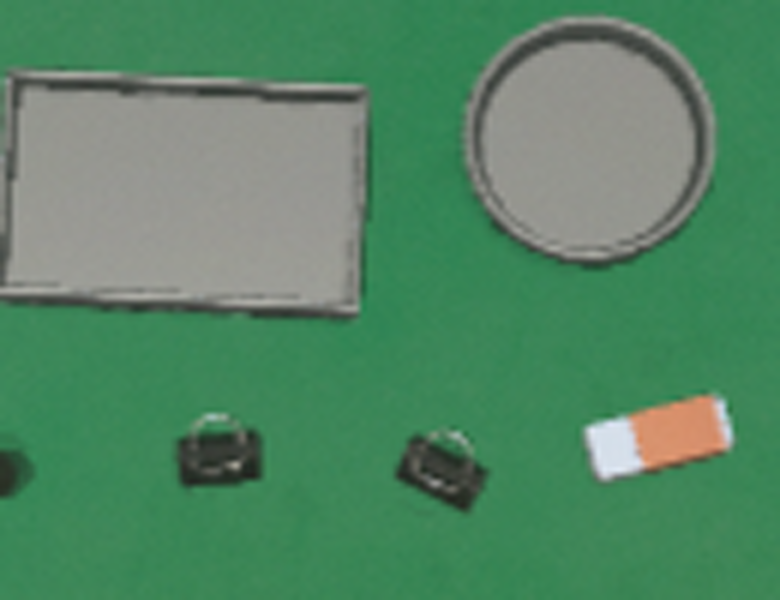

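The crops confirm it. Crop a shows the brown eraser at (203,481), stamp top at (396,448), a clip at (640,459), the square tray and part of the oblong tray. Crop b shows the clips at (220,459) and (442,472), the brown eraser at (660,437), the oblong tray and the dish at (592,140).

Run:
```python
from h import *
c=vision.calibration("top")
def P(o,u,v,z): return toz("top",(155 if o=='a' else 225)+(u+.5)/6-.5,105+(v+.5)/6-.5,z,c)[:2]*1000
pts=dict(erA=[('a',203,481,.012),('a',136,491,.012),('a',272,468,.012)],
clA=[('a',640,459,.01),('a',599,460,.01),('a',682,457,.01)],clB=[('b',442,472,.01),('b',404,454,.01),('b',480,490,.01)],
erB=[('b',660,437,.012),('b',593,454,.012),('b',728,418,.012)],st=[('a',396,448,.062),('a',420,482,.0)],
sq=[('a',40,103,.016),('a',292,43,.016),('a',355,293,.016),('a',97,355,.016)],
ob=[('b',10,73,.016),('b',368,90,.016),('b',357,315,.016),('b',-5,297,.016)],dish=[('b',592,140,.016)])
for k,l in pts.items():
    q=np.array([P(*p) for p in l]); print(k,q.round(1).tolist(),'mean',q.mean(0).round(1))
from scipy.spatial.transform import Rotation as R
print(R.from_rotvec(readout.observe()["ee_rot"]).as_matrix().round(3))
print(vision.calibration("wrist"))
```

```text
erA [[420.9, 248.1], [417.3, 274.0], [425.7, 221.5]] mean [421.3 247.9]
clA [[427.7, 79.1], [427.5, 95.0], [428.2, 62.8]] mean [427.8  79. ]
clB [[421.4, -6.9], [428.7, 7.7], [414.1, -21.5]] mean [421.4  -6.9]
erB [[433.6, -91.6], [427.3, -65.5], [440.8, -118.2]] mean [433.9 -91.8]
st [[423.0, 165.9], [421.6, 165.9]] mean [422.3 165.9]
sq [[572.0, 313.9], [595.2, 215.0], [493.7, 189.3], [470.4, 289.2]] mean [532.8 251.8]
ob [[582.2, 160.5], [573.3, 19.6], [482.7, 25.2], [491.8, 165.9]] mean [532.5  92.8]
dish [[551.7, -68.0]] mean [551.7 -68. ]
[[ 0.971  0.237 -0.   ]
 [ 0.237 -0.971  0.001]
 [-0.    -0.001 -1.   ]]
{'fov_y': 65.70646984690485, 'cx': 281.9317934888026, 'cy': 212.84366864992492, 'pose': array([[ 2.38216420e-01,  9.36549824e-01,  2.57152414e-01,
         2.17305687e-01],
       [-9.71211721e-01,  2.29947377e-01,  6.22253699e-02,
        -5.90904567e-01],
       [-8.54363781e-04, -2.64572544e-01,  9.64365407e-01,
         3.84084807e-01],
       [ 0.00000000e+00,  0.00000000e+00,  0.00000000e+00,
         1.00000000e+00]])}
```

Run:
```python
from h import *
s=560/800
print(toz("top",573*s,285*s,0),toz("top",765*s,197*s,.515), toz("top",575*s,194*s,.012))
# swing path
a0=np.radians(-76.3);r=.355
for a in np.linspace(a0,0,11): print(r*np.cos(a)*1000,r*np.sin(a)*1000)
```

```text
[ 0.38136813 -0.24712847  0.        ] [ 0.3745586  -0.24444426  0.515     ] [ 0.53125146 -0.2546691   0.012     ]
84.07754185329465 -344.8999375991644
129.1273496302632 -330.6828202030818
171.89061035451368 -310.61007400268386
211.61008547004963 -285.0371409612408
247.5824348322698 -254.41685864447916
279.17067123707636 -219.29144151343482
305.8154399926958 -180.28287955896928
327.04492379905224 -138.0819242959487
342.48319754216186 -93.43585714968576
351.8568850594425 -47.135256828262435
355.0 0.0
```

Call:
carry_out(increments=[-9,37,4,0,0,0.157,-9,37,4,0,0,0.157,-9,37,4,0,0,0.157,-9,37,4,0,0,0.157,-9,37,4,0,0,0.157,-9,37,4,0,0,0.157,-9,37,4,0,0,0.157,0,0,0,0,0,0.157,0,0,0,0,0,0.157,0,0,0,0,0,0.157,0,0,0,0,0,0,0,0,0,0,0,0])

```text
clock: 1.65
position: [0.0854, -0.3481, 0.2547]
ee_rot: [-1.945, -2.467, -0.0]
force: [0.3, -0.0, -0.5]
width: 1.001
gripper_force: 0.0
```

Call:
carry_out(increments=[-3,13,0,0,0,0,-3,13,0,0,0,0,-3,13,0,0,0,0,0,0,0,0,0,0,0,0,0,0,0,0])

```text
clock: 2.28
position: [0.0765, -0.3094, 0.255]
ee_rot: [1.941, 2.47, -0.001]
force: [0.1, -0.9, 0.5]
width: 0.996
gripper_force: 0.0
```

Run:
```python
from h import *
o=readout.observe();print(o["joints"].round(3),o["position"])
r=.31
for a in np.radians(np.linspace(-76.3,0,11)): print((r*np.cos(a)*1000).round(),(r*np.sin(a)*1000).round())
```

```text
[ 1.359 -0.102 -0.178  2.162 -0.02   1.079  1.431] [ 0.0764752  -0.30940575  0.25496939]
73.0 -301.0
113.0 -289.0
150.0 -271.0
185.0 -249.0
216.0 -222.0
244.0 -191.0
267.0 -157.0
286.0 -121.0
299.0 -82.0
307.0 -41.0
310.0 0.0
```

Call:
carry_out(increments=[41,12,0,0,0,0.133,38,18,0,0,0,0.133,0,0,0,0,0,0])

```text
clock: 2.65
position: [0.1577, -0.2786, 0.2549]
ee_rot: [1.588, 2.71, 0.0]
force: [-1.7, 0.3, -0.2]
width: 1.002
gripper_force: 0.0
```

Run:
```python
from h import *
o=readout.observe();print(o["joints"].round(3),o["position"])
```

```text
[ 1.236 -0.091 -0.311  2.151 -0.032  1.077  1.451] [ 0.15772611 -0.27862234  0.25490932]
```

Call:
carry_out(increments=[36,23,0,0,0,0.133,32,28,0,0,0,0.133,29,32,0,0,0,0.133,24,35,0,0,0,0.133,19,37,0,0,0,0.133,13,40,0,0,0,0.133,0,0,0,0,0,0])

```text
clock: 3.52
position: [0.3092, -0.0827, 0.2549]
ee_rot: [0.413, 3.114, 0.0]
force: [-0.4, -0.3, 0.3]
width: 1.001
gripper_force: 0.0
```

Run:
```python
from h import *
o=readout.observe();print(o["joints"].round(3),o["position"],o["ee_rot"])
```

```text
[ 0.876 -0.08  -0.7    2.128 -0.058  1.074  1.513] [ 0.30920215 -0.08270804  0.25494786] [4.12803801e-01 3.11368338e+00 2.35166817e-04]
```

Call:
carry_out(increments=[23,41,0,0,0,0.066,23,41,0,0,0,0.066,23,41,0,0,0,0.066,23,40,0,0,0,0.066,0,0,0,0,0,0,0,0,0,0,0,0], grip=0.35, newtons=15)

```text
clock: 4.28
position: [0.4003, 0.0773, 0.2542]
ee_rot: [-0.01, -3.14, 0.001]
force: [-1.0, -0.5, -0.4]
width: 0.646
gripper_force: 0.0
```

Run:
```python
from h import *
o=readout.observe();print(o["joints"].round(3),o["position"],o["ee_rot"])
c=vision.calibration("wrist");np.save("c1.npy",c["pose"])
im=vision.get_image("wrist")[:,:,::-1]; cv2.imwrite("pics/w1.png",cv2.resize(im,(800,600),interpolation=cv2.INTER_CUBIC))
```

```text
[ 0.567  0.159 -0.972  1.961  0.147  1.096  1.098] [0.40033095 0.07729516 0.25424088] [-1.03493359e-02 -3.14016358e+00  5.85992350e-04]
```

View pics/w1.png

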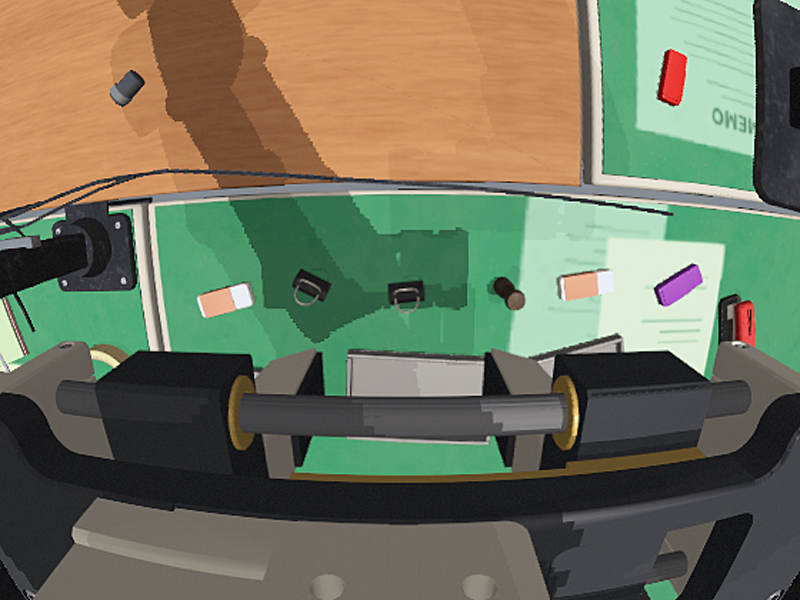

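The wrist view shows, from left to right: brown eraser (225,300), clips (311,284) and (406,293), stamp top (516,299), brown eraser (585,285), and the purple look-alike (680,285). I'll cross-check these against the top-view estimates.

Run:
```python
from h import *
c=vision.calibration("wrist");s=.7
for n,u,v,z in [("erB",225,300,.012),("clB",311,286,.01),("clA",407,294,.01),("st",516,299,.062),("erA",585,285,.012)]:
    print(n,(toz("wrist",u*s,v*s,z,c)*1000).round(1))
```

```text
erB [433.2 -91.   12. ]
clB [421.4  -6.9  10. ]
clA [429.4  79.4  10. ]
st [421.  165.8  62. ]
erA [420.8 245.3  12. ]
```

Call:
carry_out(increments=[7.5,30,-40,0,0,0,7.2,30,-40,0,0,0,7,28.5,-40,0,0,0,0,0,-30,0,0,0,0,0,-30,0,0,0,0,0,-30,0,0,0,0,0,-30,0,0,0,0,0,0,0,0,0,0,0,0,0,0,0])

```text
clock: 5.45
position: [0.4227, 0.1667, 0.0157]
ee_rot: [0.008, 3.141, -0.0]
force: [0.3, 0.1, -0.1]
width: 0.649
gripper_force: 0.0
```

Call:
carry_out(increments=[0,0,0,0,0,0,0,0,0,0,0,0,0,0,0,0,0,0,0,0,0,0,0,0,0,0,0,0,0,0,0,0,0,0,0,0], grip=1, newtons=12)

```text
clock: 6.2
position: [0.4221, 0.1674, 0.0148]
ee_rot: [0.006, 3.142, -0.0]
force: [-0.3, -0.7, 1.2]
width: 0.193
gripper_force: 12.0
```

Run:
```python
from h import *
o=readout.observe();print(o["joints"].round(3),o["position"],o["ee_rot"],o["width"],o["gripper_force"])
```

```text
[ 0.046  0.59  -0.718  2.148  0.664  0.636  0.423] [0.42211453 0.16739191 0.01476799] [ 5.90920961e-03  3.14157883e+00 -2.77820789e-05] 0.192733240972864 11.999900043010712
```

Call:
carry_out(increments=[0,0,25,0,0,0,0,0,30,0,0,0,0,0,30,0,0,0,21.6,-39,0,0,0,0,21.6,-39,0,0,0,0,21.6,-39,0,0,0,0,21.6,-39,0,0,0,0,21.6,-39,0,0,0,0,21.6,-40,0,0,0,0,0,0,0,0,0,0,0,0,0,0,0,0])

```text
clock: 7.58
position: [0.5513, -0.0671, 0.0995]
ee_rot: [-0.006, -3.141, -0.001]
force: [-0.7, 0.5, -0.7]
width: 0.186
gripper_force: 12.0
```

Run:
```python
from h import *
o=readout.observe();print(o["joints"].round(3),o["position"],o["ee_rot"],o["width"],o["gripper_force"])
im=vision.get_image("top")[60:200,240:380,::-1]; cv2.imwrite("pics/t2.png",cv2.resize(im,None,fx=4,fy=4,interpolation=cv2.INTER_CUBIC))
```

```text
[ 0.583  0.599 -0.799  1.841  0.527  0.929  1.11 ] [ 0.55127511 -0.06710662  0.09948732] [-6.10156779e-03 -3.14093159e+00 -1.14332271e-03] 0.18643378829698895 11.999925971031189
```

Call:
carry_out(increments=[0,0,-30,0,0,0,0,0,-30,0,0,0,0,0,-12,0,0,0,0,0,-8,0,0,0,0,0,0,0,0,0,0,0,0,0,0,0])

```text
clock: 8.38
position: [0.5523, -0.0675, 0.0206]
ee_rot: [0.006, 3.14, -0.0]
force: [1.1, -0.1, -0.2]
width: 0.191
gripper_force: 12.0
```

Call:
carry_out(increments=[0,0,0,0,0,0,0,0,0,0,0,0,0,0,0,0,0,0,0,0,0,0,0,0,0,0,30,0,0,0,0,0,30,0,0,0,0,0,25,0,0,0], grip=0.5)

```text
clock: 9.25
position: [0.5518, -0.0675, 0.1058]
ee_rot: [0.006, 3.141, 0.0]
force: [0.3, 1.1, -0.5]
width: 0.501
gripper_force: 0.0
```

Call:
carry_out(increments=[-32.6,15,0,0,0,-0.116,-32.6,15,0,0,0,-0.116,-32.6,15,0,0,0,-0.116,-32.6,15.6,0,0,0,-0.116,0,0,-35,0,0,0,0,0,-35,0,0,0,0,0,-20,0,0,0,0,0,-12.5,0,0,0,0,0,0,0,0,0,0,0,0,0,0,0], grip=0.4)

```text
clock: 10.5
position: [0.4218, -0.007, 0.0028]
ee_rot: [0.728, 3.055, 0.0]
force: [0.2, 0.3, 0.1]
width: 0.598
gripper_force: 0.0
```

Call:
carry_out(increments=[0,0,0,0,0,0,0,0,0,0,0,0,0,0,0,0,0,0,0,0,0,0,0,0,0,0,0,0,0,0,0,0,0,0,0,0], grip=1, newtons=15)

```text
clock: 11.25
position: [0.4215, -0.0071, 0.0025]
ee_rot: [0.728, 3.055, -0.0]
force: [-0.6, -0.2, 6.0]
width: 0.348
gripper_force: 15.0
```

Run:
```python
from h import *
o=readout.observe();print(o["joints"].round(3),o["position"],o["ee_rot"],o["width"],o["gripper_force"])
```

```text
[ 0.346  0.545 -0.589  2.238  0.62   0.52   0.375] [ 0.42153905 -0.00710533  0.00249839] [ 7.28203971e-01  3.05546692e+00 -1.87782609e-04] 0.34801579076260075 15.007769732619636
```

Call:
carry_out(increments=[0,0,20,0,0,0,0,0,30,0,0,0,0,0,30,0,0,0,22.4,44,0,0,0,0.119,22.4,44,0,0,0,0.119,22.4,44,0,0,0,0.119,22.4,44,0,0,0,0.119,22.4,44,0,0,0,0.119,22.5,44.8,0,0,0,0.118,0,0,0,0,0,0,0,0,0,0,0,0])

```text
clock: 12.62
position: [0.5553, 0.2572, 0.0816]
ee_rot: [0.383, -3.117, 0.001]
force: [-0.2, -0.7, 1.2]
width: 0.347
gripper_force: 15.0
```

Run:
```python
from h import *
o=readout.observe();print(o["joints"].round(3),o["position"],o["ee_rot"],o["width"],o["gripper_force"])
im=vision.get_image("wrist")[:,:,::-1]; cv2.imwrite("pics/w3.png",cv2.resize(im,(800,600),interpolation=cv2.INTER_CUBIC))
```

```text
[ 0.018  0.72  -0.839  1.71   0.622  1.001  0.767] [0.55526935 0.25724299 0.08159343] [ 3.83351755e-01 -3.11682722e+00  1.21378799e-03] 0.3468561290151153 14.9972732909373
```

View pics/w3.png

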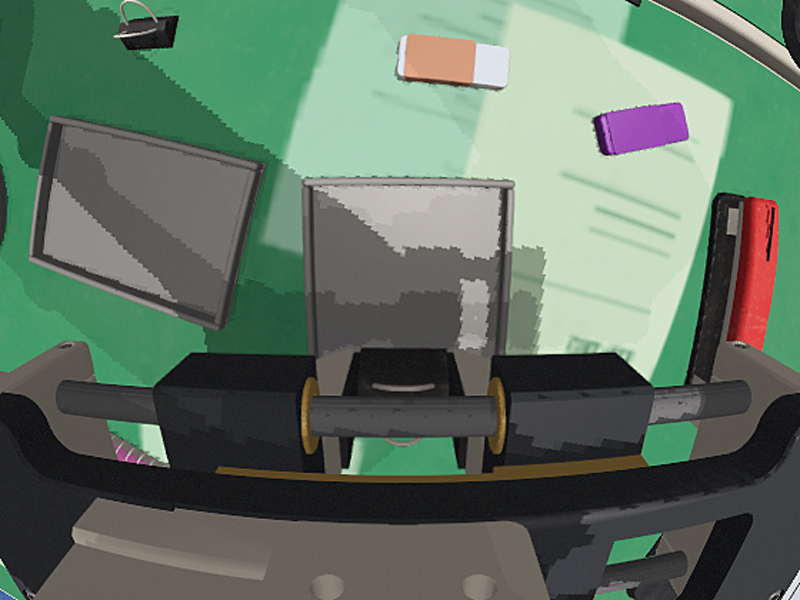

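Clip 2 is held upright at (405,375), centred between the tray's side walls (305 to 510), so I'll lower it.

Call:
carry_out(increments=[0,0,-30,0,0,0,0,0,-25,0,0,0,0,0,-12,0,0,0,0,0,-7.5,0,0,0,0,0,0,0,0,0,0,0,0,0,0,0])

```text
clock: 13.42
position: [0.5562, 0.258, 0.0085]
ee_rot: [-0.384, 3.117, 0.001]
force: [0.1, 0.2, -0.3]
width: 0.345
gripper_force: 15.0
```

Call:
carry_out(increments=[0,0,0,0,0,0,0,0,0,0,0,0,0,0,0,0,0,0,0,0,20,0,0,0,0,0,40,0,0,0,0,0,40,0,0,0,0,0,0,0,0,0], grip=0.55)

```text
clock: 14.3
position: [0.5574, 0.2596, 0.1124]
ee_rot: [-0.384, 3.112, 0.004]
force: [0.5, 0.1, 0.0]
width: 0.447
gripper_force: 0.0
```

Call:
carry_out(increments=[-25.5,-35.7,0,0,0,-0.045,-25.5,-35.7,0,0,0,-0.045,-25.5,-35.7,0,0,0,-0.045,-25.5,-35.7,0,0,0,-0.045,-25.5,-35.8,0,0,0,-0.045,0,0,-35,0,0,0,0,0,-20,0,0,0,0,0,0,0,0,0,0,0,0,0,0,0], grip=0.4)

```text
clock: 15.42
position: [0.4286, 0.0796, 0.0534]
ee_rot: [-0.032, 3.141, 0.0]
force: [0.4, 0.5, -0.1]
width: 0.605
gripper_force: 0.0
```

Run:
```python
from h import *
o=readout.observe();print(o["joints"].round(3),o["position"],o["ee_rot"],o["width"],o["gripper_force"])
im=vision.get_image("wrist")[:,:,::-1]; cv2.imwrite("pics/w4.png",cv2.resize(im,(800,600),interpolation=cv2.INTER_CUBIC))
```

```text
[ 0.33   0.521 -0.826  2.159  0.601  0.704  0.685] [0.42855724 0.0796115  0.05342385] [-3.24331748e-02  3.14094287e+00  4.51900921e-04] 0.6045131395409623 0.0
```

View pics/w4.png

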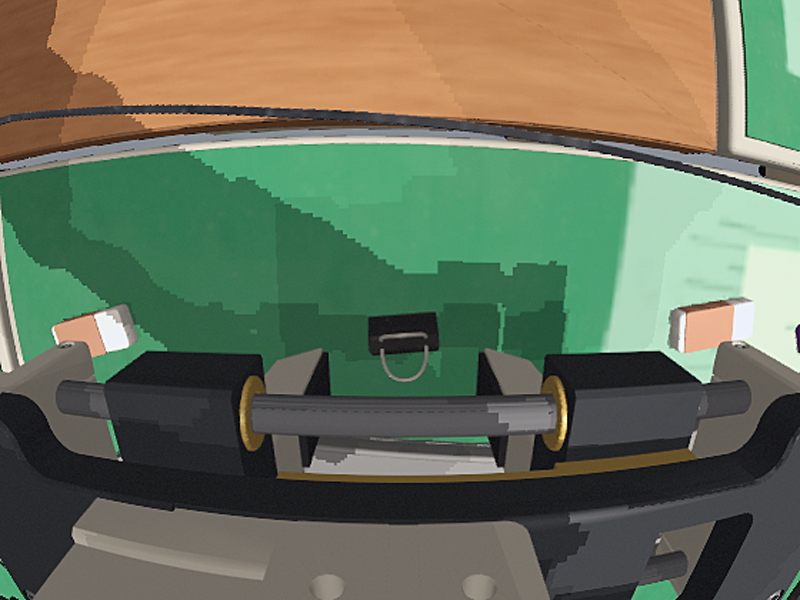

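The clip at (404,335) lies midway between the fingers, so I'll go down and pinch it.

Call:
carry_out(increments=[0,0,-25,0,0,0,0,0,-15,0,0,0,0,0,-10.8,0,0,0,0,0,0,0,0,0,0,0,0,0,0,0])

```text
clock: 16.1
position: [0.4287, 0.0794, 0.0025]
ee_rot: [-0.032, 3.141, 0.0]
force: [0.4, -0.6, -0.2]
width: 0.601
gripper_force: 0.0
```

Call:
carry_out(increments=[0,0,0,0,0,0,0,0,0,0,0,0,0,0,0,0,0,0,0,0,0,0,0,0,0,0,0,0,0,0,0,0,20,0,0,0,0,0,30,0,0,0,0,0,30,0,0,0], grip=1, newtons=15)

```text
clock: 17.1
position: [0.4279, 0.0792, 0.0826]
ee_rot: [0.032, -3.14, -0.0]
force: [0.6, -0.3, -0.8]
width: 0.347
gripper_force: 15.0
```

Call:
carry_out(increments=[20.7,41.7,0,0,0,0.057,20.7,41.7,0,0,0,0.057,20.7,41.7,0,0,0,0.057,20.7,41.9,0,0,0,0.056,0,0,0,0,0,0,0,0,-30,0,0,0,0,0,-25,0,0,0,0,0,-12,0,0,0,0,0,-7.5,0,0,0,0,0,0,0,0,0,0,0,0,0,0,0])

```text
clock: 18.48
position: [0.5115, 0.2464, 0.0082]
ee_rot: [-0.387, 3.117, 0.001]
force: [-0.3, 0.8, 0.3]
width: 0.353
gripper_force: 15.0
```

Call:
carry_out(increments=[0,0,0,0,0,0,0,0,0,0,0,0,0,0,0,0,0,0,0,0,20,0,0,0,0,0,40,0,0,0,0,0,35,0,0,0,0,0,0,0,0,0], grip=0.55)

```text
clock: 19.35
position: [0.5125, 0.2477, 0.1064]
ee_rot: [-0.387, 3.112, 0.004]
force: [-0.4, -0.1, -0.1]
width: 0.449
gripper_force: 0.0
```

Call:
carry_out(increments=[-9,0.1,0,0,0,-0.166,-9,0.1,0,0,0,-0.166,-9,0.1,0,0,0,-0.166,-9,0.1,0,0,0,-0.166,-9,0.1,0,0,0,-0.166,-9,0.1,0,0,0,-0.166,-9,0.1,0,0,0,-0.166,-9,0.1,0,0,0,-0.166,-9,0.1,0,0,0,-0.166,-9.6,0.2,0,0,0,-0.166,0,0,-25,0,0,0,0,0,-25,0,0,0,0,0,0,0,0,0,0,0,0,0,0,0], grip=0.5)

```text
clock: 21.1
position: [0.4206, 0.2476, 0.0531]
ee_rot: [-2.039, -2.39, -0.001]
force: [-0.2, 0.7, -0.4]
width: 0.502
gripper_force: 0.0
```

Run:
```python
from h import *
o=readout.observe();print(o["joints"].round(3),o["position"],o["ee_rot"],o["width"],o["gripper_force"])
c=vision.calibration("wrist");np.save("c5.npy",c["pose"])
im=vision.get_image("wrist")[:,:,::-1]; cv2.imwrite("pics/w5.png",cv2.resize(im,(800,600),interpolation=cv2.INTER_CUBIC))
```

```text
[-0.288  0.493 -0.465  2.058  0.35   0.666 -0.825] [0.4206246  0.24755529 0.05310406] [-2.03901503e+00 -2.38991930e+00 -5.50351653e-04] 0.5015888448292113 0.0
```

View pics/w5.png

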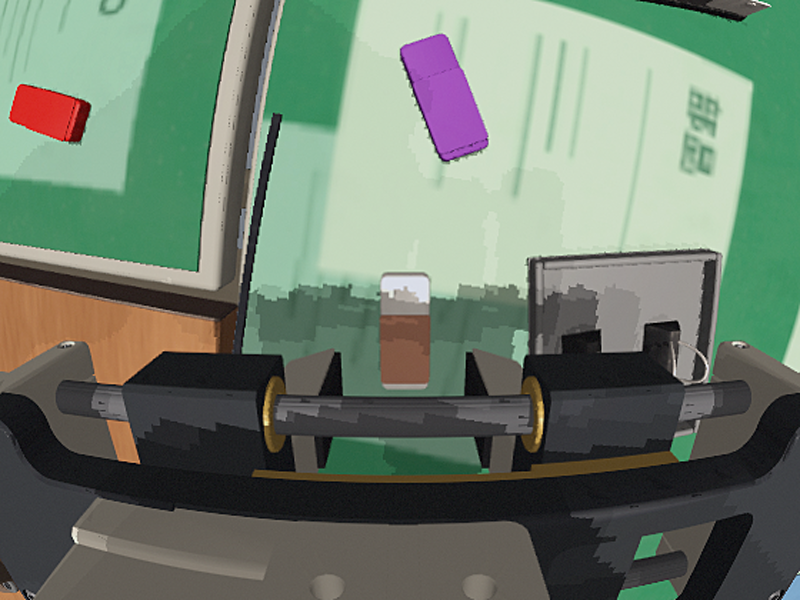

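The brown eraser at (404,332) is aligned and midway between the fingers. Both clips stand in the square tray, at (580,345) and (665,345).

Call:
carry_out(increments=[0,0,-25,0,0,0,0,0,-15,0,0,0,0,0,-10.4,0,0,0,0,0,0,0,0,0,0,0,0,0,0,0])

```text
clock: 21.78
position: [0.4207, 0.2475, 0.0024]
ee_rot: [2.039, 2.39, 0.001]
force: [-0.2, -0.8, -0.2]
width: 0.504
gripper_force: 0.0
```

Call:
carry_out(increments=[0,0,0,0,0,0,0,0,0,0,0,0,0,0,0,0,0,0,0,0,0,0,0,0,0,0,0,0,0,0,0,0,20,0,0,0,0,0,30,0,0,0,0,0,30,0,0,0], grip=1, newtons=15)

```text
clock: 22.78
position: [0.4201, 0.2471, 0.0826]
ee_rot: [-2.039, -2.39, 0.001]
force: [0.4, -0.2, -0.1]
width: 0.242
gripper_force: 15.0
```

Call:
carry_out(increments=[28.5,-30.7,0,0,0,-0.0555,28.5,-30.7,0,0,0,-0.0555,28.5,-30.7,0,0,0,-0.0555,28.5,-30.7,0,0,0,-0.0555,0,0,0,0,0,0,0,0,-30,0,0,0,0,0,-25,0,0,0,0,0,-12,0,0,0,0,0,-8,0,0,0,0,0,0,0,0,0,0,0,0,0,0,0])

```text
clock: 24.15
position: [0.5349, 0.1247, 0.0077]
ee_rot: [2.291, 2.149, 0.001]
force: [-0.3, -0.6, -0.2]
width: 0.245
gripper_force: 15.0
```

Call:
carry_out(increments=[0,0,0,0,0,0,0,0,0,0,0,0,0,0,0,0,0,0,0,0,20,0,0,0,0,0,40,0,0,0,0,0,35,0,0,0,0,0,0,0,0,0], grip=0.64)

```text
clock: 25.02
position: [0.5363, 0.1251, 0.1047]
ee_rot: [2.29, 2.147, 0.007]
force: [0.4, -0.7, -1.2]
width: 0.356
gripper_force: 0.0
```

Run:
```python
from h import *
o=readout.observe();print(o["joints"].round(3),o["position"],o["ee_rot"],o["width"],o["gripper_force"])
```

```text
[-0.017  0.487 -0.423  1.873  0.264  0.831 -0.639] [0.53626828 0.12512118 0.10468808] [2.2899435  2.14722851 0.00705153] 0.3564068580905284 0.0
```

Call:
carry_out(increments=[-16.9,-36,0,0,0,0.0527,-16.9,-36,0,0,0,0.0527,-16.9,-36,0,0,0,0.0527,-16.9,-36,0,0,0,0.0527,-16.9,-36,0,0,0,0.0527,-16.9,-36,0,0,0,0.0527,0,0,-25,0,0,0,0,0,-25,0,0,0,0,0,0,0,0,0,0,0,0,0,0,0], grip=0.5)

```text
clock: 26.28
position: [0.4332, -0.0912, 0.0523]
ee_rot: [-1.924, -2.483, -0.0]
force: [-0.2, 0.6, 0.3]
width: 0.5
gripper_force: 0.0
```

Run:
```python
from h import *
o=readout.observe();print(o["joints"].round(3),o["position"],o["ee_rot"],o["width"],o["gripper_force"])
im=vision.get_image("wrist")[:,:,::-1]; cv2.imwrite("pics/w6.png",cv2.resize(im,(800,600),interpolation=cv2.INTER_CUBIC))
```

```text
[ 4.480e-01  4.380e-01 -4.590e-01  2.164e+00  3.350e-01  6.070e-01
  2.000e-03] [ 0.43318619 -0.09123247  0.05228785] [-1.92363983e+00 -2.48335475e+00 -9.43734522e-05] 0.4998790412003932 0.0
```

View pics/w6.png

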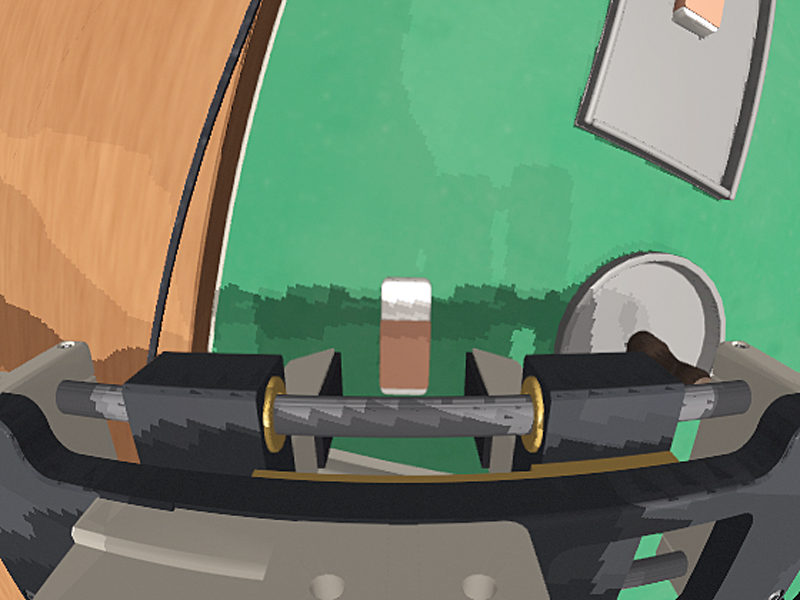

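The brown eraser at (405,336) is aligned between the fingers. Eraser 1 lies flat in the oblong tray, and the stamp is in the dish at (650,350), clear of the gripper.

Call:
carry_out(increments=[0,0,-25,0,0,0,0,0,-15,0,0,0,0,0,-9.4,0,0,0,0,0,0,0,0,0,0,0,0,0,0,0])

```text
clock: 26.95
position: [0.4335, -0.0915, 0.0031]
ee_rot: [1.924, 2.483, 0.0]
force: [0.3, -0.4, -0.5]
width: 0.502
gripper_force: 0.0
```

Call:
carry_out(increments=[0,0,0,0,0,0,0,0,0,0,0,0,0,0,0,0,0,0,0,0,0,0,0,0,0,0,0,0,0,0,0,0,20,0,0,0,0,0,30,0,0,0,0,0,40,0,0,0], grip=1, newtons=15)

```text
clock: 27.95
position: [0.4323, -0.0914, 0.0929]
ee_rot: [-1.923, -2.482, 0.001]
force: [0.3, -0.6, -0.2]
width: 0.249
gripper_force: 15.0
```

Call:
carry_out(increments=[24.2,38.1,0,0,0,-0.079,24.2,38.1,0,0,0,-0.079,24.2,38.1,0,0,0,-0.079,24.3,38.1,0,0,0,-0.079,0,0,0,0,0,0,0,0,-35,0,0,0,0,0,-30,0,0,0,0,0,-13,0,0,0,0,0,-7.5,0,0,0,0,0,0,0,0,0,0,0,0,0,0,0])

```text
clock: 29.32
position: [0.5306, 0.0609, 0.0079]
ee_rot: [2.291, 2.149, 0.002]
force: [0.0, 0.2, 0.2]
width: 0.247
gripper_force: 15.0
```

Call:
carry_out(increments=[0,0,0,0,0,0,0,0,0,0,0,0,0,0,0,0,0,0,0,0,20,0,0,0,0,0,40,0,0,0,0,0,50,0,0,0,-50,0,20,0,0,0,-50,0,20,0,0,0,-50,0,0,0,0,0,-40,0,0,0,0,0,0,0,0,0,0,0], grip=0.64)

```text
clock: 30.7
position: [0.3373, 0.0602, 0.1571]
ee_rot: [2.29, 2.15, -0.003]
force: [1.2, 0.3, 1.3]
width: 0.363
gripper_force: 0.0
```

Run:
```python
from h import *
o=readout.observe();print(o["position"],o["width"],o["dq"].round(3))
im=vision.get_image("top")[45:195,150:350,::-1]; cv2.imwrite("pics/t7.png",cv2.resize(im,(800,600),interpolation=cv2.INTER_CUBIC))
```

```text
[0.33726512 0.0602082  0.15710576] 0.36301918501539626 [-0.003  0.048  0.021 -0.081  0.027 -0.014 -0.007]
```

View pics/t7.png

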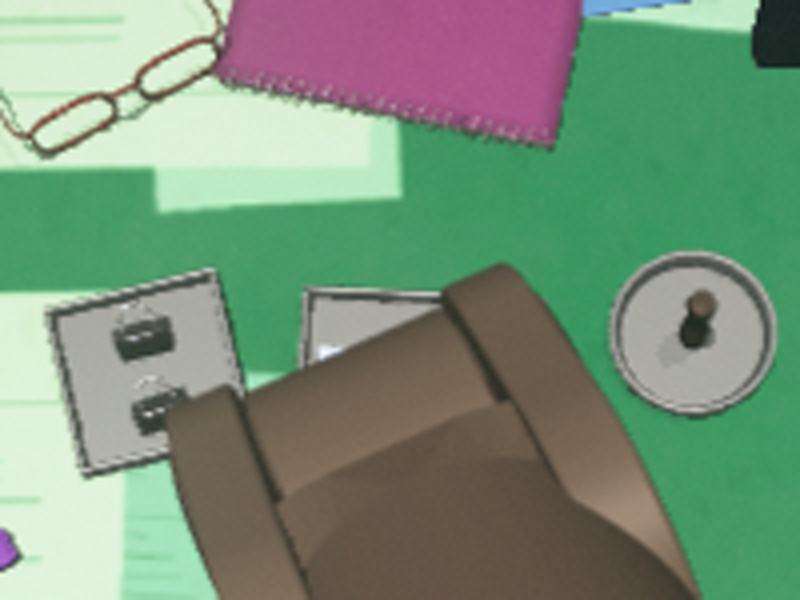

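The clips stand in the square tray at (143,335) and (160,408), and the stamp stands in the dish at (693,325). The arm hides the oblong tray, so I'll check that in the scene view.

Run:
```python
from h import *
crop("scene","pics/s8.png",130,140,160,120,5)
print(readout.observe()["dq"].round(3))
```

```text
[-0.002  0.024  0.008 -0.027  0.001 -0.001 -0.001]
```

View pics/s8.png

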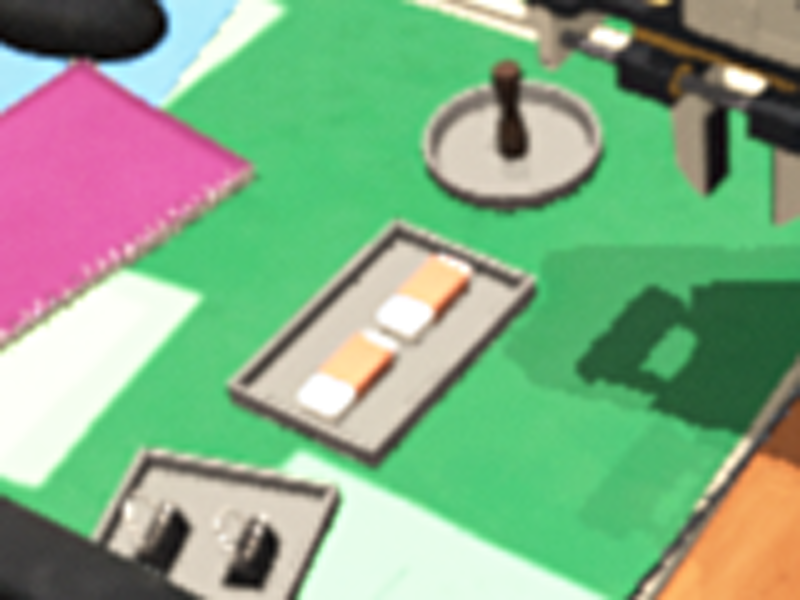

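Both erasers lie flat and apart in the oblong tray, at (350,370) and (425,295). The stamp stands upright at (510,115), and the clips are upright at (165,530) and (250,545). The gripper is clear, so I'm handing it in.

```bash
python3 -c "
from cell import arm
print(arm.sign_off())"
```

```text
the job is handed in; nothing more can be done
None
```

I placed both clips in the square tray, both erasers in the oblong tray and the stamp in the round dish, and handed the job in at about 31 s; the last pictures show all five the right way up, and the arm never worked near the tape roll, though I did not re-check its position.

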